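# Unlock and slide open the trinket showcase

### The arm

A 6-joint arm with a two-finger parallel gripper is mounted at the origin on the work surface. World frame = base frame: x ahead of the robot, y to its left, z up, the work surface at z = 0. Lengths are in mm, angles in rad, forces in N, time in s.
With the tool pointing down it reaches from about 275 to 850 mm from the base axis. Payload 19 kg.
Tool frame: the origin (TCP) lies midway between the tips of the shut fingers; the grasp point (between the pads) lies 19 mm behind it; z points along the fingers, y is the line along which they close (so a half turn about z gives the same grasp; the last joint's range is limited). The gripper opens to 85 mm and grips with 20 to 120 N. Pads are 22 mm wide; open, the fingers measure 114 mm over their backs; the gripper's body (76 mm by 85 mm) begins 54 mm behind the grasp point. The pads swing forward as they close: fully open they stand 13 mm farther back than shut.
Start: joints at [-1.279, 0.15, 1.437, -0, 1.554, -0.134], TCP at [237.474, -523.635, 208.467] pointing down, gripper open.
Joint ranges: [-2.8, 2.8], [-0.68, 2.1], [0.12, 2.68], [-1.39, 4.53], [0.16, 2.79], [-2.81, 2.81]. Speed limits (rad/s): [1.89, 1.89, 2.22, 3.01, 3.01, 3.01].

### API

Orientations are given as [roll, pitch, yaw] about the fixed x, y, z axes, in that order (R = Rz(yaw) Ry(pitch) Rx(roll)).
In Python, from rig import robot gives the robot as it stands. The module is installed in compiled form; this text tells all that it offers.
- The arm moves only by the shell command python3 -m jog 'ROWS' [FORCE]. ROWS is JSON, a list of rows, each an object with "gripper": the gripper command: -1 is shut, 1 is fully open, values between are in proportion; "slide": the shift along the tool's x, y, z in m, a list of three; "twist": the turn, a rotation vector about the tool's x, y, z in degrees, a list of three. In form: [{"gripper": gripper, "slide": [dx, dy, dz], "twist": [wx, wy, wz]}, ...]. A call has exactly 5 rows; each row is the pose to reach, as a shift and turn from the pose commanded when the call began, along the tool's axes at that moment; what a row does not reach only later rows make up. A row lasts 1/12 s, in which the tool goes at most 41.7 mm and 7.16 degrees, less where a joint would pass 70% of its speed; a pose out of reach is approached as far as the arm can. A call with a gripper value outside its range is refused whole. The fingers move at their own pace and stop on an object; FORCE is the grip in N (left out, the last holds). Time passes only in rows, so rows that repeat a pose let the fingers close, or fill a call up. It gives the time, the measured TCP pose, the force, the opening and the grip force at its end, in the units of the state.
- robot.get_obs(): the state, without advancing time (a new reading comes with each control period).
- robot.grab_frame(name): name is "scene" or "top" or "wrist"; returns a dict with "image" (384x512x3 uint8, blue, green, red), "depth" (384x512 float32, mm along the optical axis (not along the pixel's ray), 0 where there is no reading), "K" (3x3 intrinsics, pixels), "world_from_camera" (4x4, takes a point from camera to world coordinates). Camera axes: x right, y down, z forward; pixel columns grow to the right and rows downward; lengths in mm; the calibration is good to about 2 mm. A picture is of the moment at which its call begins.
- robot.sign_off(): hands the job in; it is judged then, once.
The state is a dict: "time": time; "joints": joint angles; "joint_velocities": joint speeds; "joint_efforts": joint torques, N m; "tool_pos": TCP position; "tool_rot": TCP orientation; "ft_force": force on the tool from outside, world axes, zero at the start; "wrist_torque": the same for the moment, N m; "opening": finger opening in mm; "gripper_force": force on a finger pad.
Only numpy, scipy, OpenCV 4.12 (cv2) and the standard library are available. Lean on these libraries where they do the work, as an engineer would, in place of code of your own. Each camera call takes 0.05 s, during which the arm holds its last target. There are 200 camera calls.

### The job

Open the trinket showcase: with a fingertip push the big red button on its blue-framed cover down, and keep it down while you slide the cover along its rails right up against the orange end stop. Then let go of the button so that it pops up and the cover locks there, and leave the goods around the showcase where they are.

Things in the scene. Friction and masses are not known exactly. Their poses are not given: they have to be found in the camera images.
- case: The trinket showcase, fixed to the table: a wooden tray 360 mm long (along its x) and 180 mm wide (along its y), walls 48 mm high, low aluminium guide rails to 55 mm. Origin at the centre of its underside, on the table. It can lie at any yaw; its +x axis is the direction in which the cover opens, towards the orange end stop.
- cover (a joint): How far the cover has slid open along the showcase's +x, in m: 0 closed (start), 0.14 against the end stop. The cover is a clear 164 x 167 mm plate with a blue frame, its upper face 55 mm above the table; it carries the red button in a round black collar at its middle. It slides easily (1 to 2 N) while the button is down. A row of lock teeth every 10 mm catches it wherever the button is let up, so it cannot be forced with the button up.
- button (a joint): How far the red button is pressed down, in m: 0 up (locked), 0.009 fully down. Pressed more than 0.006 the lock is free. A spring resists with 3 N at first, 6.6 N fully down, and pops it up when released (at the stop too).
- button_top (a point): Centre of the red button's flat top face; it rides with the cover and goes down as the button is pressed. Button 46 mm across, its top 74 mm above the table when up. The black collar around it has an inner diameter of 66 to 72 mm and its rim stands 82 mm above the table, 8 mm above the button; the fingertip may push on the collar's inside. At the closed position it lies at x = -0.082 m, y = 0 in the showcase's frame; at the end stop at x = +0.058 m.
- cover_edge (a point): Middle of the cover's leading edge, on its upper face, 55 mm above the table, 82 mm ahead of the button's centre along the showcase's +x.
- stop (a point): Middle of the orange end stop bar's near face, 68 mm above the table (the bar is 180 mm wide across the showcase, its top also 68 mm above the table). In the showcase's frame it lies at x = +0.1405 m; when the cover is home its leading edge touches this face.
- brush: Bystander, to be left alone: wooden hairbrush with a black bristle pad, 190 mm long, 50 mm wide, 30 mm high, lying bristles down beside the showcase. Origin at the centre of its underside.
- bangles: Bystander, to be left alone: brass bangle stack, a ring 68 mm across and 34 mm high, standing beside the showcase. Origin at the centre of its underside.
- jar: Bystander, to be left alone: small amber jar with white cap, 52 mm across, 62 mm high, standing beside the showcase. Origin at the centre of its underside.
- lotion: Bystander, to be left alone: yellow bottle with red cap, 52 mm across, 140 mm high, standing to the robot's right. Origin at the centre of its underside.
- soap: Bystander, to be left alone: blue soap box 90 x 60 x 35 mm, lying to the robot's left. Origin at the centre of its underside.
- cup: Bystander, to be left alone: green open cup, 72 mm across, 85 mm high, standing to the robot's right. Origin at the centre of its underside.

How it is judged (in metres and radians):
On the way, in this order (a step that is already met when the one before it is completed fails the run):
1. the button is pressed down with the cover still closed (value of joint button above 0.004 m and value of joint cover below 0.01 m), for 0.05 s.
2. the cover is past half-way with the button held down (value of joint button above 0.004 m and value of joint cover above 0.07 m), for 0.02 s.
3. the cover reaches its end stop with the button still held down (value of joint button above 0.004 m and value of joint cover above 0.136 m), for 0.1 s.
At the end, for the whole second after the job is handed in: The cover is within 4 mm of its end stop and at rest, the button is up again (within 2 mm), and every loose item is within 20 mm of its starting place (value of joint cover above 0.136 m and value of joint button below 0.002 m and velocity of joint cover between -0.01 and 0.01 m/s and distance of each of brush, bangles, jar, lotion, soap, cup from where it was at the start of the episode below 0.02 m); the robot touches nothing.
It fails at once if something beside the showcase (brush, bangles, jar) is lifted, carried, tipped or pushed more than 20 mm (distance of any of brush, bangles, jar from where it was at the start of the episode above 0.02 m or angle between any of bangles, jar's own z axis and vertical above 0.4 rad).
It fails at once if something farther out (lotion, soap, cup) is lifted, carried, tipped or pushed more than 20 mm (distance of any of lotion, soap, cup from where it was at the start of the episode above 0.02 m or angle between any of lotion, soap, cup's own z axis and vertical above 0.4 rad).
It also fails if it takes over 35 s, if anything falls off the work surface, if the arm or the gripper's body presses on something with over 40 N, if the wrist force passes 120 N, or if a joint passes its speed limit or range.

## Working session

There is one attempt and no reset: what is moved stays moved. The work goes in short steps, Python scripts to look and compute and a shell command to move; the robot and the scene stay as the last step left them, time stands still between calls to the robot, and variables do not carry over. Pictures are saved under pics/ and viewed, at most 10 in all, crops included, and the job is handed in when it is done.

```bash
mkdir -p pics; cat > h.py <<'E'
import numpy as np, cv2
from rig import robot
def px2w(f,u,v,z):
    K=f["K"];T=f["world_from_camera"]
    d=T[:3,:3]@np.linalg.inv(K)@np.array([u,v,1.]);o=T[:3,3]
    return o+d*(z-o[2])/d[2]
E
python3 - <<'E'
from h import *
f=robot.grab_frame("top");g=robot.grab_frame("scene")
cv2.imwrite("pics/a.png",f["image"]);cv2.imwrite("pics/b.png",g["image"])
np.savez("top.npz",**f)
im=f["image"];hsv=cv2.cvtColor(im,cv2.COLOR_BGR2HSV)
for n,lo,hi,z in[("red",(0,150,80),(6,255,255),74),("red2",(172,150,80),(180,255,255),74),("orange",(8,150,120),(20,255,255),68),("blue",(100,120,60),(125,255,255),55)]:
    m=cv2.inRange(hsv,lo,hi);k,l,s,c=cv2.connectedComponentsWithStats(m)
    for i in range(1,k):
        if s[i,4]>60: 
            r=cv2.minAreaRect(np.argwhere(l==i)[:,::-1].astype(np.float32))
            print(n,s[i],c[i].round(1),px2w(f,*c[i],z).round(1),np.round(cv2.boxPoints(r)).tolist())
o=robot.get_obs();print(o["time"],o["tool_pos"],o["tool_rot"],o["opening"])
E
```

```text
red [246  53  15  16 197] [253.   60.4] [908.3  30.8  74. ] [[246.0, 53.0], [260.0, 53.0], [260.0, 68.0], [246.0, 68.0]]
red [350  77  13   8  92] [356.1  80.3] [ 862.  -245.3   74. ] [[350.0, 77.0], [362.0, 77.0], [362.0, 84.0], [350.0, 84.0]]
red [402  79  14   7  95] [408.4  82. ] [ 861.6 -386.3   74. ] [[402.0, 79.0], [415.0, 79.0], [415.0, 85.0], [402.0, 85.0]]
red [194  82  14   6  71] [200.5  84.5] [838.1 167.7  74. ] [[194.0, 87.0], [194.0, 82.0], [207.0, 82.0], [207.0, 87.0]]
red [259 196  18  18 260] [267.6 204.7] [524.8 -15.2  74. ] [[259.0, 196.0], [276.0, 196.0], [276.0, 213.0], [259.0, 213.0]]
red [412 236  11  10  87] [416.8 240.4] [ 441.4 -400.7   74. ] [[412.0, 236.0], [422.0, 236.0], [422.0, 245.0], [412.0, 245.0]]
red [  1 293  22  20 286] [ 11.  302.4] [270.2 612.8  74. ] [[-1.0, 308.0], [5.0, 289.0], [22.0, 295.0], [16.0, 314.0]]
orange [   0   22  512   26 4729] [254.   34.8] [982.8  29.7  68. ] [[-0.0, 32.0], [0.0, 22.0], [511.0, 38.0], [511.0, 49.0]]
orange [159  53  15   5  71] [166.  55.] [918.7 263.1  68. ] [[159.0, 53.0], [173.0, 53.0], [173.0, 57.0], [159
[... 3940 characters left out ...]
] [ 898.8 -346.7   55. ] [[384.0, 68.0], [397.0, 68.0], [397.0, 75.0], [384.0, 75.0]]
blue [385  78  13   8  96] [391.1  81.3] [ 870.  -347.1   55. ] [[385.0, 78.0], [397.0, 78.0], [397.0, 85.0], [385.0, 85.0]]
blue [229 168  77  76 793] [267.6 205.5] [523.6 -16.3  55. ] [[229.0, 226.0], [246.0, 167.0], [306.0, 184.0], [288.0, 244.0]]
blue [102 170  37  40 887] [119.8 189.3] [557.4 369.7  55. ] [[101.0, 178.0], [125.0, 168.0], [139.0, 200.0], [115.0, 210.0]]
blue [ 27 271  14  18 188] [ 33.9 279.8] [322.6 572.5  55. ] [[26.0, 287.0], [28.0, 270.0], [40.0, 271.0], [39.0, 288.0]]
0.1 [ 237.42465457 -523.43278744  207.95164551] [-3.14051325e+00 -1.43761417e-04  4.25836618e-01] 85.46084239384498
```

View pics/a.png

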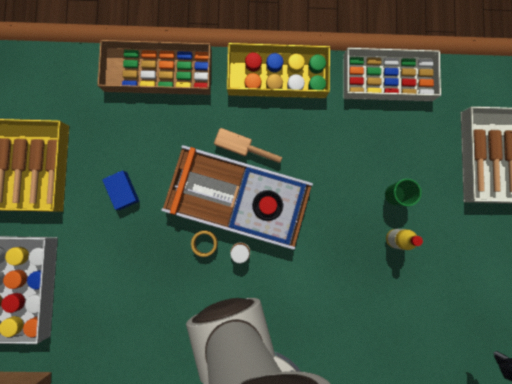

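View pics/b.png

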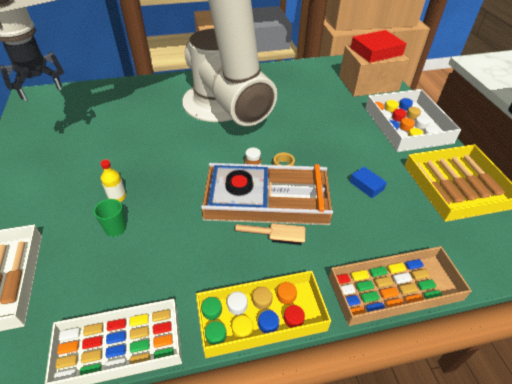

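```bash
python3 - <<'E'
from h import *
f=dict(np.load("top.npz"));hsv=cv2.cvtColor(f["image"],cv2.COLOR_BGR2HSV)
def comp(lo,hi,u,v,z):
    m=cv2.inRange(hsv,lo,hi);m[:v[0]]=0;m[v[1]:]=0;m[:,:u[0]]=0;m[:,u[1]:]=0
    p=np.array([px2w(f,x,y,z)[:2] for y,x in np.argwhere(m)],np.float32)
    return p
b=comp((100,120,60),(125,255,255),(226,310),(165,247),55)
r=cv2.minAreaRect(b);print("cover",r)
o=comp((5,150,150),(15,255,255),(164,197),(145,216),68)
r2=cv2.minAreaRect(o);print("bar",r2)
from scipy.spatial.transform import Rotation as R
s=robot.get_obs();B=R.from_euler("xyz",s["tool_rot"]).as_matrix();print(B.round(3))
d=np.array([524.8,-15.2,150])-s["tool_pos"];print("slide",B.T@d)
E
```

```text
cover ((524.6205444335938, -15.525299072265625), (162.84246826171875, 163.0504608154297), 74.91922760009766)
bar ((585.011962890625, 207.13775634765625), (14.720062255859375, 175.01405334472656), 74.93791198730469)
[[ 0.911  0.413 -0.   ]
 [ 0.413 -0.911  0.001]
 [ 0.    -0.001 -1.   ]]
slide [ 471.64474885 -344.07162758   58.39087754]
```

```bash
python3 -m jog '[{"gripper":-1,"slide":[0.031,-0.023,0],"twist":[0,0,0]},{"gripper":-1,"slide":[0.062,-0.046,0],"twist":[0,0,0]},{"gripper":-1,"slide":[0.094,-0.069,0],"twist":[0,0,0]},{"gripper":-1,"slide":[0.126,-0.092,0],"twist":[0,0,0]},{"gripper":-1,"slide":[0.157,-0.115,0],"twist":[0,0,0]}]' 40
python3 -m jog '[{"gripper":-1,"slide":[0.031,-0.023,0],"twist":[0,0,0]},{"gripper":-1,"slide":[0.062,-0.046,0],"twist":[0,0,0]},{"gripper":-1,"slide":[0.094,-0.069,0],"twist":[0,0,0]},{"gripper":-1,"slide":[0.126,-0.092,0],"twist":[0,0,0]},{"gripper":-1,"slide":[0.157,-0.115,0],"twist":[0,0,0]}]'
python3 -m jog '[{"gripper":-1,"slide":[0.031,-0.023,0],"twist":[0,0,0]},{"gripper":-1,"slide":[0.062,-0.046,0],"twist":[0,0,0]},{"gripper":-1,"slide":[0.094,-0.069,0],"twist":[0,0,0]},{"gripper":-1,"slide":[0.126,-0.092,0],"twist":[0,0,0]},{"gripper":-1,"slide":[0.157,-0.115,0],"twist":[0,0,0]}]'
python3 -m jog '[{"gripper":-1,"slide":[0,0,0],"twist":[0,0,-6]},{"gripper":-1,"slide":[0,0,0],"twist":[0,0,-12]},{"gripper":-1,"slide":[0,0,0.01],"twist":[0,0,-18]},{"gripper":-1,"slide":[0,0,0.02],"twist":[0,0,-24]},{"gripper":-1,"slide":[0,0,0.03],"twist":[0,0,-30]}]'
python3 -m jog '[{"gripper":-1,"slide":[0,0,0],"twist":[0,0,-6]},{"gripper":-1,"slide":[0,0,0.01],"twist":[0,0,-12]},{"gripper":-1,"slide":[0,0,0.02],"twist":[0,0,-18]},{"gripper":-1,"slide":[0,0,0.03],"twist":[0,0,-20.5]},{"gripper":-1,"slide":[0,0,0.03],"twist":[0,0,-20.5]}]'
python3 - <<'E'
from h import *
from scipy.spatial.transform import Rotation as R
f=robot.grab_frame("wrist");cv2.imwrite("pics/c.png",f["image"])
hsv=cv2.cvtColor(f["image"],cv2.COLOR_BGR2HSV)
m=cv2.inRange(hsv,(0,150,80),(5,255,255))|cv2.inRange(hsv,(174,150,80),(180,255,255))
k,l,s,c=cv2.connectedComponentsWithStats(m)
o=robot.get_obs();B=R.from_euler("xyz",o["tool_rot"]).as_matrix();print(o["time"],o["tool_pos"],o["tool_rot"],o["opening"],o["ft_force"])
for i in range(1,k):
    if s[i,4]>150: w=px2w(f,*c[i],74);print(s[i],c[i],w,B.T@(w-o["tool_pos"]))
E
```

```text
time: 0.52
tool_pos: [333.4, -352.2, 208.2]
tool_rot: [-3.141, -0.0, 0.425]
ft_force: [0.6, 0.3, -0.8]
opening: 25.5
gripper_force: 0.0
time: 0.93
tool_pos: [428.9, -182.5, 208.4]
tool_rot: [-3.141, -0.0, 0.426]
ft_force: [0.6, -1.0, 0.7]
opening: -0.2
gripper_force: 0.0
time: 1.35
tool_pos: [524.4, -12.8, 208.4]
tool_rot: [-3.141, 0.0, 0.426]
ft_force: [1.2, -1.0, -0.8]
opening: -0.0
gripper_force: 0.0
time: 1.77
tool_pos: [523.8, -14.7, 177.9]
tool_rot: [-3.141, 0.0, 0.955]
ft_force: [0.4, -0.5, 0.1]
opening: -0.5
gripper_force: 0.0
time: 2.18
tool_pos: [523.0, -14.7, 146.5]
tool_rot: [-3.138, 0.0, 1.31]
ft_force: [0.4, -0.4, -1.3]
opening: 0.1
gripper_force: 0.0
2.2333 [523.37298545 -14.82038687 147.64816795] [-3.13957075e+00  9.51850543e-05  1.30611324e+00] 0.20062214717061702 [ 0.40195098  0.2857523  -0.15973336]
[ 232  162   59   56 2614] [260.86534047 189.76855394] [526.01574852 -15.10347041  74.        ] [ 0.42514072  2.77368936 73.64267023]
```

View pics/c.png

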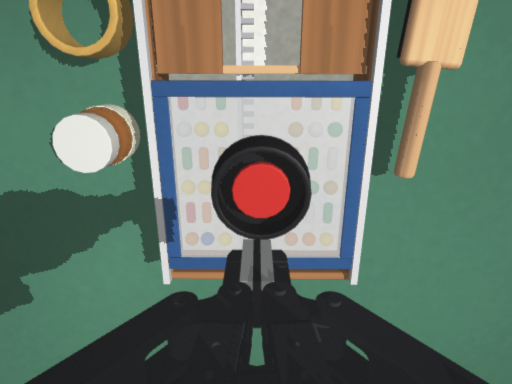

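The wrist view shows the button centred at (261,190) in its collar, 3 mm off the tool axis. I'll go down onto it.

```bash
python3 -m jog '[{"gripper":-1,"slide":[0,0.001,0.025],"twist":[0,0,0]},{"gripper":-1,"slide":[0,0.002,0.05],"twist":[0,0,0]},{"gripper":-1,"slide":[0,0.003,0.062],"twist":[0,0,0]},{"gripper":-1,"slide":[0,0.003,0.068],"twist":[0,0,0]},{"gripper":-1,"slide":[0,0.003,0.068],"twist":[0,0,0]}]'
python3 -m jog '[{"gripper":-1,"slide":[0,0,0.003],"twist":[0,0,0]},{"gripper":-1,"slide":[0,0,0.006],"twist":[0,0,0]},{"gripper":-1,"slide":[0,0,0.009],"twist":[0,0,0]},{"gripper":-1,"slide":[0,0,0.012],"twist":[0,0,0]},{"gripper":-1,"slide":[0,0,0.012],"twist":[0,0,0]}]'
```

```text
time: 2.65
tool_pos: [526.5, -15.6, 80.0]
tool_rot: [-3.14, 0.0, 1.306]
ft_force: [-0.2, 0.1, -0.3]
opening: -0.0
gripper_force: 0.0
time: 3.07
tool_pos: [526.7, -15.6, 68.2]
tool_rot: [-3.141, -0.0, 1.307]
ft_force: [0.2, 1.0, 0.2]
opening: -0.4
gripper_force: 0.0
```

```bash
python3 -m jog '[{"gripper":-1,"slide":[0,0,0.001],"twist":[0,0,0]},{"gripper":-1,"slide":[0,0,0.002],"twist":[0,0,0]},{"gripper":-1,"slide":[0,0,0.003],"twist":[0,0,0]},{"gripper":-1,"slide":[0,0,0.003],"twist":[0,0,0]},{"gripper":-1,"slide":[0,0,0.003],"twist":[0,0,0]}]'
python3 - <<'E'
from h import *
f=robot.grab_frame("wrist");cv2.imwrite("pics/d.png",f["image"])
print(robot.get_obs()["ft_force"])
E
```

```text
time: 3.48
tool_pos: [526.8, -15.7, 65.5]
tool_rot: [-3.141, -0.0, 1.307]
ft_force: [-1.3, -0.4, 0.2]
opening: 0.1
gripper_force: 0.0
[ 0.58585118  0.49548072 -0.23020356]
```

View pics/d.png

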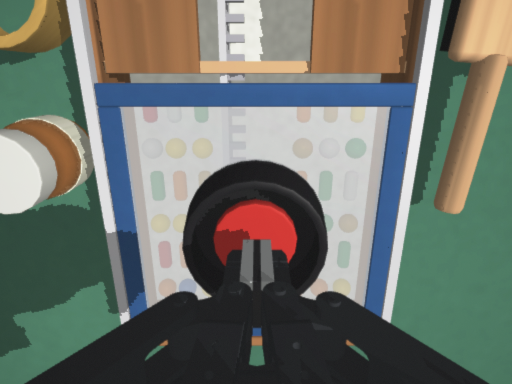

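```bash
python3 - <<'E'
from h import *
f=robot.grab_frame("wrist");o=robot.get_obs();K=f["K"];T=f["world_from_camera"];D=f["depth"]
def proj(p):
    q=np.linalg.inv(T)@np.r_[p,1];return (K@q[:3]/q[2])[:2].round(1)
print("tcp",o["tool_pos"],proj(o["tool_pos"]))
for u,v in[(240,215),(256,210),(280,230),(285,215),(230,220),(257,243),(250,250),(264,250),(257,165),(200,250),(160,95)]:
    d=D[v,u];w=T@np.r_[np.linalg.inv(K)@[u,v,1]*d,1];print(u,v,d,w[:3].round(1))
E
```

```text
tcp [526.83925411 -15.66218974  65.57989613] [256.8 232.9]
240 215 170.9964 [522.3   1.3  74.9]
256 210 169.70166 [531.2   2.   75.2]
280 230 173.78284 [540.5 -12.6  75. ]
285 215 171.4149 [545.1  -5.   74.5]
230 220 170.93103 [5.166e+02 3.000e-01 7.580e+01]
257 243 150.7872 [529.8  -5.   97.7]
250 250 144.90416 [526.8  -4.2 104. ]
264 250 145.7729 [532.7  -6.3 103.2]
257 165 174.25081 [537.2  22.1  63.1]
200 250 194.92744 [490.3 -20.6  59.8]
160 95 170.08878 [497.5  69.8  55.1]
```

The depth image still puts the button at z≈75 and there's no force, so the fingertip hasn't touched it: the real tips end above the reported TCP. I'll keep going down in small steps, watching the force.

```bash
python3 -m jog '[{"gripper":-1,"slide":[0,0,0.001],"twist":[0,0,0]},{"gripper":-1,"slide":[0,0,0.002],"twist":[0,0,0]},{"gripper":-1,"slide":[0,0,0.003],"twist":[0,0,0]},{"gripper":-1,"slide":[0,0,0.004],"twist":[0,0,0]},{"gripper":-1,"slide":[0,0,0.004],"twist":[0,0,0]}]'
python3 - <<'E'
from h import *
f=robot.grab_frame("scene");i=f["image"][40:240,150:350];cv2.imwrite("pics/e.png",cv2.resize(i,None,fx=3,fy=3,interpolation=cv2.INTER_CUBIC))
K=f["K"];T=f["world_from_camera"]
q=np.linalg.inv(T)@np.r_[robot.get_obs()["tool_pos"],1];q=(K@q[:3]/q[2])[:2];print("tcp px in crop",(q-[150,40])*3)
E
```

```text
time: 4.0
tool_pos: [526.7, -15.6, 61.2]
tool_rot: [-3.141, -0.0, 1.307]
ft_force: [-0.6, 0.2, -0.2]
opening: -0.1
gripper_force: 0.0
tcp px in crop [268.50166364 431.9906901 ]
```

View pics/e.png

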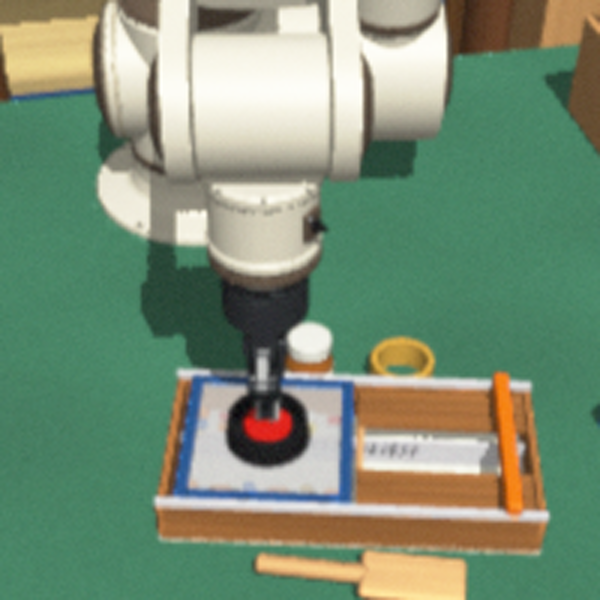

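The scene view shows the tip at crop (266,417), above the projected TCP at (268,432), and the cover hasn't moved. I'll keep going down.

```bash
for i in 1; do python3 -m jog '[{"gripper":-1,"slide":[0,0,0.001],"twist":[0,0,0]},{"gripper":-1,"slide":[0,0,0.003],"twist":[0,0,0]},{"gripper":-1,"slide":[0,0,0.004],"twist":[0,0,0]},{"gripper":-1,"slide":[0,0,0.005],"twist":[0,0,0]},{"gripper":-1,"slide":[0,0,0.005],"twist":[0,0,0]}]'; done
python3 -m jog '[{"gripper":-1,"slide":[0,0,0.001],"twist":[0,0,0]},{"gripper":-1,"slide":[0,0,0.002],"twist":[0,0,0]},{"gripper":-1,"slide":[0,0,0.003],"twist":[0,0,0]},{"gripper":-1,"slide":[0,0,0.004],"twist":[0,0,0]},{"gripper":-1,"slide":[0,0,0.004],"twist":[0,0,0]}]'
python3 - <<'E'
from h import *
print(robot.get_obs()["ft_force"])
E
```

```text
time: 4.47
tool_pos: [526.7, -15.7, 56.2]
tool_rot: [-3.141, -0.0, 1.307]
ft_force: [-0.6, -0.0, -0.8]
opening: 0.2
gripper_force: 0.0
time: 4.88
tool_pos: [526.7, -15.7, 52.3]
tool_rot: [-3.141, -0.0, 1.307]
ft_force: [0.3, 0.1, -0.7]
opening: -0.2
gripper_force: 0.0
[ 0.26965378  0.13757952 -0.73488109]
```

```bash
python3 -m jog '[{"gripper":-1,"slide":[0,0,0.001],"twist":[0,0,0]},{"gripper":-1,"slide":[0,0,0.002],"twist":[0,0,0]},{"gripper":-1,"slide":[0,0,0.003],"twist":[0,0,0]},{"gripper":-1,"slide":[0,0,0.004],"twist":[0,0,0]},{"gripper":-1,"slide":[0,0,0.004],"twist":[0,0,0]}]'
python3 -m jog '[{"gripper":-1,"slide":[0,0,0.001],"twist":[0,0,0]},{"gripper":-1,"slide":[0,0,0.002],"twist":[0,0,0]},{"gripper":-1,"slide":[0,0,0.003],"twist":[0,0,0]},{"gripper":-1,"slide":[0,0,0.003],"twist":[0,0,0]},{"gripper":-1,"slide":[0,0,0.003],"twist":[0,0,0]}]'
python3 - <<'E'
from h import *
f=robot.grab_frame("wrist");cv2.imwrite("pics/f.png",f["image"])
print(robot.get_obs()["ft_force"])
E
```

```text
time: 5.3
tool_pos: [526.9, -15.7, 48.5]
tool_rot: [3.141, -0.0, 1.307]
ft_force: [-0.8, 0.1, 4.3]
opening: 0.2
gripper_force: 1.9
time: 5.72
tool_pos: [526.9, -15.7, 45.6]
tool_rot: [3.141, -0.0, 1.307]
ft_force: [-0.8, 0.0, 3.9]
opening: -0.2
gripper_force: 2.5
[ 0.3332047  -0.51462467  4.53967533]
```

View pics/f.png

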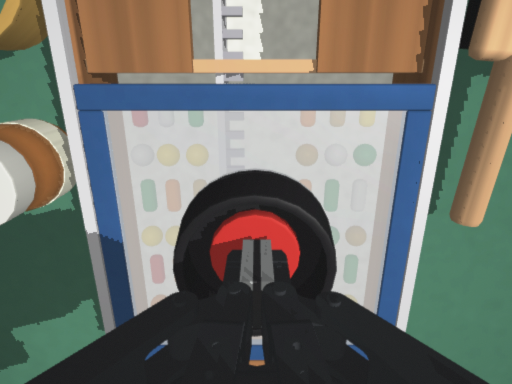

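Contact: about 4.5 N, so the button is partly pressed. I'll press it fully.

```bash
python3 -m jog '[{"gripper":-1,"slide":[0,0,0.002],"twist":[0,0,0]},{"gripper":-1,"slide":[0,0,0.003],"twist":[0,0,0]},{"gripper":-1,"slide":[0,0,0.004],"twist":[0,0,0]},{"gripper":-1,"slide":[0,0,0.005],"twist":[0,0,0]},{"gripper":-1,"slide":[0,0,0.005],"twist":[0,0,0]}]'
python3 - <<'E'
from h import *
print([robot.grab_frame("wrist")["K"][0,0]*0+robot.get_obs()["ft_force"][2] for _ in range(4)])
E
```

```text
time: 6.18
tool_pos: [527.2, -15.7, 42.0]
tool_rot: [3.14, -0.0, 1.307]
ft_force: [-8.3, 2.7, 24.7]
opening: -0.2
gripper_force: 12.6
[np.float64(26.42025924769454), np.float64(26.00160271946939), np.float64(26.96688094015039), np.float64(25.528670274392933)]
```

```bash
python3 -m jog '[{"gripper":-1,"slide":[0,0,-0.0007],"twist":[0,0,0]},{"gripper":-1,"slide":[0.004,0,-0.0007],"twist":[0,0,0]},{"gripper":-1,"slide":[0.009,0,-0.0007],"twist":[0,0,0]},{"gripper":-1,"slide":[0.014,0,-0.0007],"twist":[0,0,0]},{"gripper":-1,"slide":[0.02,0,-0.0007],"twist":[0,0,0]}]'
python3 - <<'E'
from h import *
f=robot.grab_frame("wrist");cv2.imwrite("pics/g.png",f["image"])
print(robot.get_obs()["ft_force"])
E
```

```text
time: 6.8
tool_pos: [532.3, 3.6, 42.1]
tool_rot: [3.141, -0.0, 1.307]
ft_force: [-5.6, -0.7, 15.8]
opening: -0.0
gripper_force: 8.2
[-3.53287603  2.61313004 16.05913752]
```

View pics/g.png

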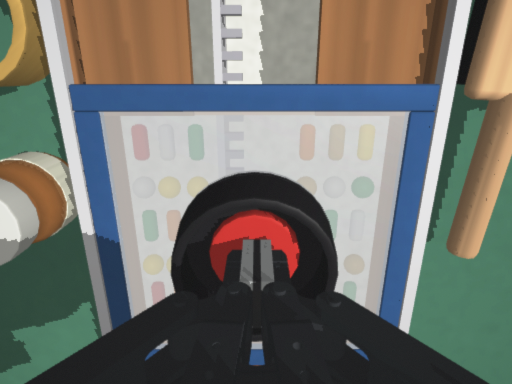

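The cover has moved with the finger: the frame's leading edge is still at v≈97, and the wood divider is now hidden behind it. I'll slide the remaining ~120 mm.

```bash
python3 -m jog '[{"gripper":-1,"slide":[0.01,0,0],"twist":[0,0,0]},{"gripper":-1,"slide":[0.02,0,0],"twist":[0,0,0]},{"gripper":-1,"slide":[0.03,0,0],"twist":[0,0,0]},{"gripper":-1,"slide":[0.04,0,0],"twist":[0,0,0]},{"gripper":-1,"slide":[0.05,0,0],"twist":[0,0,0]}]'
python3 -m jog '[{"gripper":-1,"slide":[0.01,0,0],"twist":[0,0,0]},{"gripper":-1,"slide":[0.02,0,0],"twist":[0,0,0]},{"gripper":-1,"slide":[0.03,0,0],"twist":[0,0,0]},{"gripper":-1,"slide":[0.04,0,0],"twist":[0,0,0]},{"gripper":-1,"slide":[0.05,0,0],"twist":[0,0,0]}]'
python3 - <<'E'
from h import *
f=robot.grab_frame("wrist");cv2.imwrite("pics/i.png",f["image"])
print(robot.get_obs()["ft_force"])
E
```

```text
time: 7.27
tool_pos: [545.4, 52.3, 42.1]
tool_rot: [3.141, -0.0, 1.307]
ft_force: [-5.7, -0.2, 17.3]
opening: 0.1
gripper_force: 8.1
time: 7.68
tool_pos: [558.4, 100.7, 42.1]
tool_rot: [3.141, -0.0, 1.307]
ft_force: [-4.0, -0.5, 15.5]
opening: -0.0
gripper_force: 7.9
[-3.46017     4.27752207 14.40844134]
```

View pics/i.png

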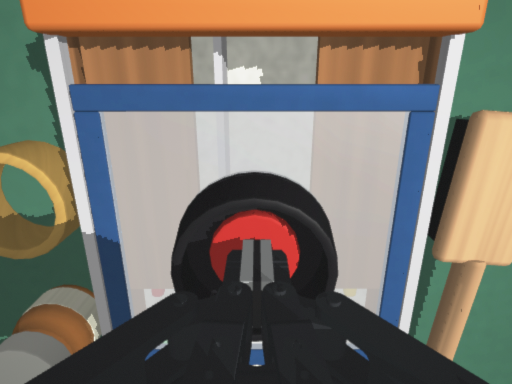

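The cover rides along; its blue edge is at v≈85 and the orange bar at v≈35, so about 20 mm is left. I'll push to the stop with a small overshoot and hold.

```bash
python3 -m jog '[{"gripper":-1,"slide":[0.007,0,0],"twist":[0,0,0]},{"gripper":-1,"slide":[0.014,0,0],"twist":[0,0,0]},{"gripper":-1,"slide":[0.02,0,0],"twist":[0,0,0]},{"gripper":-1,"slide":[0.023,0,0],"twist":[0,0,0]},{"gripper":-1,"slide":[0.025,0,0],"twist":[0,0,0]}]'
python3 -m jog '[{"gripper":-1,"slide":[0.001,0,0],"twist":[0,0,0]},{"gripper":-1,"slide":[0.002,0,0],"twist":[0,0,0]},{"gripper":-1,"slide":[0.002,0,0],"twist":[0,0,0]},{"gripper":-1,"slide":[0.002,0,0],"twist":[0,0,0]},{"gripper":-1,"slide":[0.002,0,0],"twist":[0,0,0]}]'
python3 - <<'E'
from h import *
f=robot.grab_frame("wrist");cv2.imwrite("pics/j.png",f["image"])
print(robot.get_obs()["ft_force"])
E
```

```text
time: 8.15
tool_pos: [565.0, 123.7, 42.1]
tool_rot: [3.14, 0.001, 1.308]
ft_force: [-3.5, -11.1, 15.6]
opening: 0.0
gripper_force: 7.7
time: 8.57
tool_pos: [565.6, 125.4, 42.1]
tool_rot: [3.14, 0.001, 1.307]
ft_force: [-2.6, -8.1, 15.2]
opening: -0.4
gripper_force: 7.2
[-2.06527389 -7.99679862 13.96768759]
```

View pics/j.png

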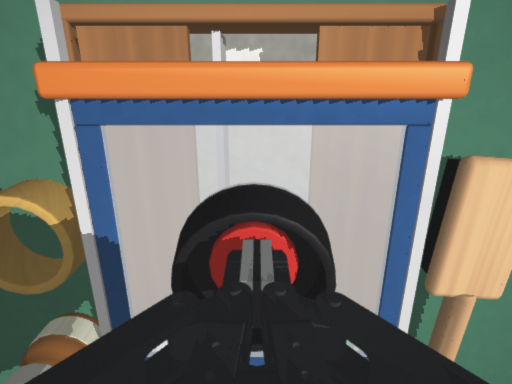

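The blue edge is against the orange bar with 8 N of reaction, so the cover is home. I'll lift straight up and check.

```bash
python3 -m jog '[{"gripper":-1,"slide":[0,0,-0.005],"twist":[0,0,0]},{"gripper":-1,"slide":[0,0,-0.012],"twist":[0,0,0]},{"gripper":-1,"slide":[0,0,-0.03],"twist":[0,0,0]},{"gripper":-1,"slide":[0,0,-0.06],"twist":[0,0,0]},{"gripper":-1,"slide":[0,0,-0.1],"twist":[0,0,0]}]'
python3 -m jog '[{"gripper":-1,"slide":[0,0,-0.02],"twist":[0,0,0]},{"gripper":-1,"slide":[0,0,-0.02],"twist":[0,0,0]},{"gripper":-1,"slide":[0,0,-0.02],"twist":[0,0,0]},{"gripper":-1,"slide":[0,0,-0.02],"twist":[0,0,0]},{"gripper":-1,"slide":[0,0,-0.02],"twist":[0,0,0]}]'
python3 - <<'E'
from h import *
f=robot.grab_frame("wrist");cv2.imwrite("pics/k.png",f["image"])
hsv=cv2.cvtColor(f["image"],cv2.COLOR_BGR2HSV);m=cv2.inRange(hsv,(0,150,80),(4,255,255))|cv2.inRange(hsv,(174,150,80),(180,255,255))
k,l,s,c=cv2.connectedComponentsWithStats(m);i=1+s[1:,4].argmax()
print(px2w(f,*c[i],74),s[i]);u,v=c[i].astype(int)
for v in(v-10,v,v+10):print((f["world_from_camera"]@np.r_[np.linalg.inv(f["K"])@[u,v,1]*f["depth"][v,u],1])[:3])
print(robot.get_obs()["ft_force"])
E
```

```text
time: 9.03
tool_pos: [563.5, 126.2, 140.0]
tool_rot: [-3.137, 0.001, 1.307]
ft_force: [1.3, -0.1, -0.3]
opening: -0.2
gripper_force: 0.0
time: 9.45
tool_pos: [564.5, 126.2, 160.0]
tool_rot: [-3.14, 0.001, 1.307]
ft_force: [0.5, 0.0, -0.8]
opening: 0.2
gripper_force: 0.0
[562.45592707 120.03673423  74.        ] [ 229  166   56   53 2328]
[564.49872976 128.8996541   74.63257457]
[562.29647912 120.76314773  75.22980648]
[560.1155765  112.69816151  76.38413431]
[ 0.31131205 -0.52325205  0.48844685]
```

View pics/k.png

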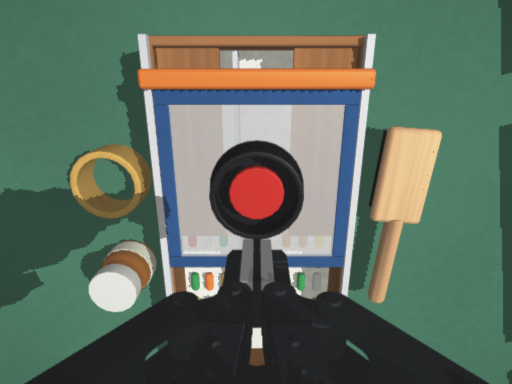

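The button is back up (z≈75) and has moved 140 mm. The cover is against the bar and the goods beside the showcase are undisturbed, so I'm handing in.

```bash
python3 -c "from rig import robot; print(robot.sign_off())"
```

```text
the job is handed in; nothing more can be done
None
```

The showcase is open and the job is handed in: the cover measured 140 mm of travel, up against the orange stop, the button is back up, and the arm is clear; I moved none of the goods, though I did not re-check the lotion, soap and cup by camera at the end.

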